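# Load the spool rack and latch its sliding keeper

### The job

Load the little thread rack: first stand the red spool upright in the pocket marked with one brass dot, then the blue spool in the pocket marked with two dots. When both are in and released, push the sliding keeper by its orange tab over the spools, gently and by feel, until its spring plunger drops into the hidden notch and stays there, and leave it latched. Leave the white spool where it stands.

Things in the scene. Friction and masses are not known exactly. Their poses are not given: they have to be found in the camera images.
- rack: Thread rack, fixed to the desk: a light wooden base 100 (x) x 300 (y) x 16 mm with two round pockets and, along its +x edge, an aluminium rail (x +31 to +59 mm, its top 34 mm above the desk). Origin: centre of the underside. Its y axis runs along the rail; the keeper closes towards -y.
- pocket1 (a point): Centre of the floor of the pocket marked with ONE brass dot (34 mm wide, 10 mm deep, floor 6 mm above the desk); the pocket further from the keeper. Axes as the rack.
- pocket2 (a point): The same for the pocket marked with TWO brass dots, 50 mm towards +y of the rack from the first.
- red_spool: Loose red thread spool, 24 mm diameter, 32 mm high, upright. Origin: centre of its underside, z up.
- blue_spool: Loose blue thread spool, 28 mm diameter, 38 mm high, upright. Origin: centre of its underside, z up.
- white_spool: Loose white thread spool, 26 mm diameter, 35 mm high; not to be moved. Origin: centre of its underside.
- keeper (a joint): Position (m) of the keeper on the rail: carriage with clear cover plate (105 x 120 mm in x, y; 50 to 55 mm above the desk). 0 = open, grows towards -y of the rack, end stop 0.19. Slides with 3 to 4 N. A hidden notch, each time elsewhere between 0.12 and 0.17, catches the plunger; leaving it either way takes 12 to 16 N; let go inside it, the keeper centres itself. If overshot, move it back.
- tab (a point): Centre of the push face of the keeper's upright orange tab: a plate 45 mm wide (rack x), 6 mm thick (rack y), from 55 to 91 mm above the desk. The point lies on its +y face, 74 mm above the desk; push here towards -y of the rack. Axes as the rack.
- plunger (a joint): How far (m) the spring plunger has dropped: 0 = raised (orange collar seen under its steel cap), about 0.006 = down in the notch (collar hidden). It drops by itself.
- plunger_top (a point): Top centre of the plunger's steel cap (15 mm wide), on a dark boss of the keeper above the rail; 75 mm above the desk when raised, about 69 mm when in the notch.
Not all that is in view belongs to the job. What is shaped like the red_spool but brown is not meant. What is shaped like the blue_spool but brown or green is not meant.

How it is judged:
On the way, in this order (a step that is already met when the one before it is completed fails the run):
1. the red spool stands in the one-dot pocket, released, the blue one not yet in its pocket (horizontal distance between red_spool and pocket1 below 0.008 m and z of red_spool in the frame of pocket1 below 0.004 m and angle between red_spool's own z axis and vertical below 0.15 rad and contact force between the fingers and red_spool below 0.1 N and linear speed of red_spool below 0.02 m/s and not (horizontal distance between blue_spool and pocket2 below 0.008 m and z of blue_spool in the frame of pocket2 below 0.004 m and angle between blue_spool's own z axis and vertical below 0.15 rad)), for 0.2 s.
2. the blue spool stands in the two-dot pocket, released, the red one still in its own (horizontal distance between blue_spool and pocket2 below 0.008 m and z of blue_spool in the frame of pocket2 below 0.004 m and angle between each of blue_spool, red_spool's own z axis and vertical below 0.15 rad and contact force between the fingers and blue_spool below 0.1 N and linear speed of blue_spool below 0.02 m/s and horizontal distance between red_spool and pocket1 below 0.008 m and z of red_spool in the frame of pocket1 below 0.004 m), for 0.2 s.
3. the keeper is over the spools and its plunger is down in the notch (value of joint plunger above 0.004 m and value of joint keeper above 0.1 m), for 0.2 s.
At the end, for the whole second after the job is handed in: Red spool upright in the one-dot pocket, blue in the two-dot pocket (8 mm off centre, 4 mm off the floor, tilt 0.15 rad at most), at rest; keeper still, beyond 0.1, plunger dropped over 4 mm into the notch; white spool within 20 mm of where it stood (all of step 2 and all of step 3 and contact force between the fingers and red_spool below 0.1 N and linear speed of red_spool below 0.02 m/s and velocity of joint keeper between -0.01 and 0.01 m/s and distance of white_spool from where it was at the start of the episode below 0.02 m); the robot touches nothing.
It fails at once if the keeper is pushed with more than 30 N (contact force between the fingers and keeper above 30 N).
It fails at once if the white spool is moved by more than 20 mm or knocked over (distance of white_spool from where it was at the start of the episode above 0.02 m or angle between white_spool's own z axis and vertical above 0.5 rad).
It also fails if it takes over 67 s, if anything falls off the work surface, if the arm or the gripper's body presses on something with over 40 N, if the wrist force passes 120 N, or if a joint passes its speed limit or range.

### The arm

A 6-joint arm with a two-finger parallel gripper is mounted at the origin on a cart in front of the work surface, level with it; the furniture and walls round the work are solid. World frame = base frame: x ahead of the robot, y to its left, z up, the work surface at z = 0. Lengths are in m, angles in rad, forces in N, time in s.
With the tool pointing down it reaches from about 0.25 to 0.725 m from the base axis. Payload 4 kg.
Tool frame: the origin (TCP) lies on the centre line of the jaws, within the pads' length; the fingertips stand ahead of it and the grasp point (between the pads) lies 11 mm behind it (bot.tip_extent is the z of the fingertips in the tool frame, in m); z points along the fingers, y is the direction in which the jaws open and shut (so a half turn about z gives the same grasp; the last joint's range is limited). The gripper opens to 85 mm and grips with 20 to 120 N. Pads are 22 mm wide; open, the fingers measure 114 mm over their backs; the gripper's body (76 mm by 85 mm) begins 54 mm behind the grasp point. The pads swing forward as they close: fully open they stand 13 mm farther back than shut.
Start: joints at [1.305, 0.241, 0.005, 1.335, 0, 1.571], TCP at [0.131, 0.482, 0.202] pointing down, gripper open.
Joint ranges: [-2.72, 2.72], [-1.05, 1.87], [-1.09, 1.28], [-1.99, 2.15], [-1.42, 1.44], [-3.14, 3.14]. Speed limits (rad/s): [2.79, 2.79, 3.14, 3.14, 3.14, 3.14].

### API

Orientations are given as a unit quaternion [x, y, z, w].
In Python, from workcell import bot gives the robot as it stands.
- The arm moves only by the shell command python3 -m jog 'ROWS'. ROWS is JSON, a list that holds one entry, the list of rows, each a list of 7 numbers: the shift along the world's x, y, z in m, then the turn, a rotation vector about the world's x, y, z in degrees, then the closure in counts, from 0 (fully open) to 255 (shut). In form: [[[tx, ty, tz, ax, ay, az, fingers], ...]]. A call has 1 to 10 rows; each row is the pose to reach, as a shift and turn from the pose commanded when the call began; what a row does not reach only later rows make up. A row lasts 1/12 s, in which the tool goes at most 41.7 mm and 7.16 degrees, less where a joint would pass 70% of its speed; a pose out of reach is approached as far as the arm can. A call with a gripper value outside its range is refused whole. The fingers move at their own pace and stop on an object; the grip force is fixed at half the most. Time passes only in rows, so rows that repeat a pose let the fingers close. It gives the time, the measured TCP pose, the force and the opening at its end, in the units of the state.
- bot.get_obs(): the state, without advancing time (a new reading comes with each control period).
- bot.camera(name): name is "side" or "top" or "wrist"; returns the picture (384x512x3 uint8, blue, green, red); there is no depth.
- bot.camera_model(name): a dict with "K" (3x3 intrinsics, pixels), "T" (4x4, takes a point from camera to world coordinates). Camera axes: x right, y down, z forward; pixel columns grow to the right and rows downward; lengths in m; the calibration is good to about 2 mm. A picture is of the moment at which its call begins: read the wrist's pose just before it. camera_model takes no time and is no camera call; for the wrist camera it gives the pose at the moment of the call.
- bot.job_done(): hands the job in, once; it reports no verdict.
The state is a dict: "clock": time; "joint_pos": joint angles; "joint_vel": joint speeds; "tau": joint torques, N m; "eef_pos": TCP position; "tool_rot": TCP orientation; "ft_force": force on the tool from outside, world axes, zero at the start; "ft_torque": the same for the moment, N m; "grip_width": finger opening in m.
Only numpy, scipy, OpenCV 4.12 (cv2) and the standard library are available. Lean on these libraries where they do the work, as an engineer would, in place of code of your own. Each camera call takes 0.05 s, during which the arm holds its last target. There are 200 camera calls.

## Working session

There is one attempt and no reset: what is moved stays moved. The work goes in short steps, Python scripts to look and compute and a shell command to move; the robot and the scene stay as the last step left them, time stands still between calls to the robot, and variables do not carry over. Pictures are saved under pics/ and viewed, about 8 in all and at most 12, crops included, and the job is handed in when it is done.

```bash
mkdir -p pics; cat > h.py <<'E'
from workcell import bot
import numpy as np, cv2
def ray(name,uv,z,m=None):
    m=m or bot.camera_model(name); K=np.array(m["K"]);T=np.array(m["T"])
    d=T[:3,:3]@np.linalg.inv(K)@np.array([uv[0],uv[1],1.0]); o=T[:3,3]
    return o+d*(z-o[2])/d[2]
def proj(name,p,m=None):
    m=m or bot.camera_model(name); K=np.array(m["K"]);T=np.linalg.inv(np.array(m["T"]))
    c=K@(T[:3,:3]@np.array(p)+T[:3,3]); return c[:2]/c[2]
E
python3 - <<'E'
from h import *
for n in ("top","side"):
    im=bot.camera(n); cv2.imwrite(f"pics/{n}0.png",im)
    m=bot.camera_model(n); print(n,np.round(m["T"],3).tolist(),np.round(m["K"],0).tolist())
o=bot.get_obs(); print(o["clock"],o["eef_pos"],o["tool_rot"],bot.tip_extent)
E
```

```text
top [[-0.02, -0.988, 0.156, 0.428], [-1.0, 0.019, -0.006, 0.054], [0.003, -0.156, -0.988, 0.909], [0.0, 0.0, 0.0, 1.0]] [[498.0, 0.0, 255.0], [0.0, 498.0, 199.0], [0.0, 0.0, 1.0]]
side [[-0.899, -0.189, 0.394, 0.2], [-0.437, 0.35, -0.828, 0.763], [0.018, -0.917, -0.398, 0.416], [0.0, 0.0, 0.0, 1.0]] [[475.0, 0.0, 254.0], [0.0, 475.0, 187.0], [0.0, 0.0, 1.0]]
0.1 [0.13119036 0.48183542 0.20099002] [ 1.32540295e-01  9.91177172e-01 -9.30728370e-04 -1.31015756e-04] 0.008
```

View pics/top0.png

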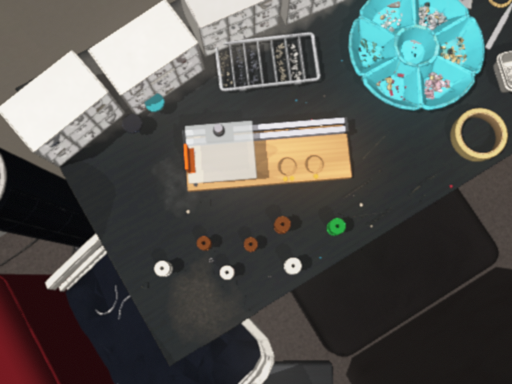

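View pics/side0.png

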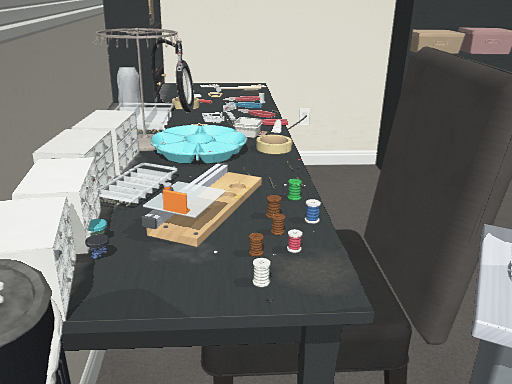

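```bash
python3 - <<'E'
from h import *
t=cv2.imread("pics/top0.png"); s=cv2.imread("pics/side0.png")
a=cv2.resize(t[112:202,175:360],None,fx=4,fy=4,interpolation=cv2.INTER_CUBIC)
b=cv2.resize(t[205:285,145:355],None,fx=3.5,fy=3.5,interpolation=cv2.INTER_CUBIC)[:230]
c=cv2.resize(s[170:295,230:335],None,fx=2.6,fy=2.6,interpolation=cv2.INTER_CUBIC)
cv=np.zeros((600,800,3),np.uint8); 
a=a[:, :740]; cv[:a.shape[0]-0,:a.shape[1]]=a[:600]
b=cv2.resize(t[215:285,150:350],None,fx=2.5,fy=2.5,interpolation=cv2.INTER_CUBIC); cv[370:370+b.shape[0],:b.shape[1]]=b
c=cv2.resize(c,(200,238)); cv[362:600,510:710]=c
cv2.imwrite("pics/crop1.png",cv)
for n,uv,h in (("white",(163,268),.035),("red",(227,272),.032),("blue",(292,266),.038)):
    p=ray("top",uv,h); print(n,p.round(4),proj("side",p).round(0))
# wood top outline
hsv=cv2.cvtColor(t,cv2.COLOR_BGR2HSV); m=cv2.inRange(hsv,(8,70,120),(25,255,255)); m[:112]=0;m[202:]=0;m[:,:175]=0;m[:,360:]=0
r=cv2.minAreaRect(cv2.findNonZero(m)); box=cv2.boxPoints(r); print([ray("top",q,.016).round(4).tolist() for q in box], box.round(0).tolist())
E
```

```text
white [0.4472 0.2109 0.035 ] [261. 260.]
red [0.4382 0.1    0.032 ] [294. 231.]
blue [ 0.4461 -0.013   0.038 ] [313. 202.]
[[0.6871, 0.1822, 0.016], [0.7074, -0.1257, 0.016], [0.6044, -0.1288, 0.016], [0.585, 0.1737, 0.016]] [[182.0, 137.0], [347.0, 123.0], [352.0, 178.0], [186.0, 191.0]]
```

View pics/crop1.png

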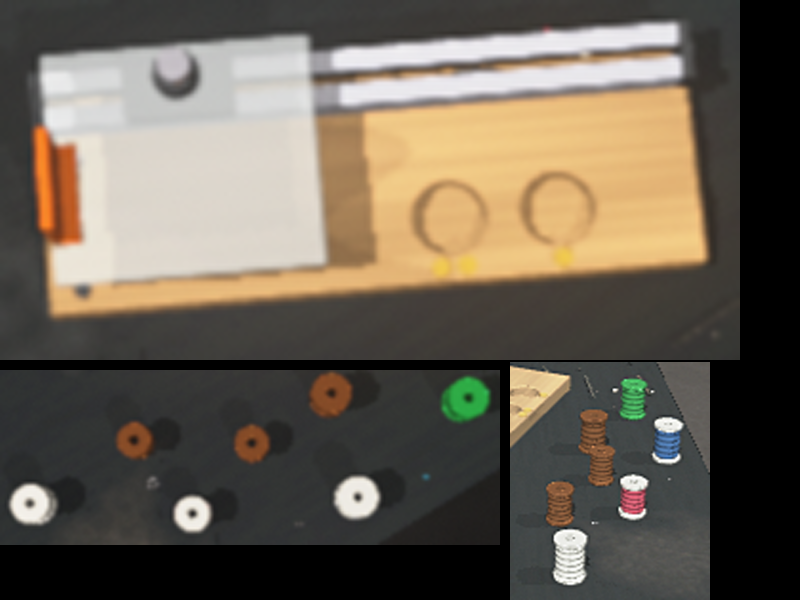

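```bash
python3 - <<'E'
from h import *
t=cv2.imread("pics/top0.png"); s=cv2.imread("pics/side0.png")
hsv=cv2.cvtColor(t,cv2.COLOR_BGR2HSV)
for n,(u,v),h in (("white",(163,268),.035),("red",(227,272),.032),("blue",(292,266),.038)):
    m=np.zeros(t.shape[:2],np.uint8); m[v-13:v+13,u-13:u+13]=cv2.inRange(hsv,(0,0,150),(180,60,255))[v-13:v+13,u-13:u+13]
    c,r=cv2.minEnclosingCircle(cv2.convexHull(cv2.findNonZero(m))); M=cv2.moments(m,True)
    p=ray("top",c,h); print(n,np.round(c,1),round(r,1),M["m10"]/M["m00"],M["m01"]/M["m00"],p.round(4),proj("side",p).round(1))
p1=ray("top",(314.3,164),.016);p2=ray("top",(287.4,166.2),.016);print("pk",p1.round(4),p2.round(4),np.linalg.norm(p1-p2), proj("side",p1),proj("side",p2))
for n,im,c in (("top",t,None),("side",s,None)):
    m=cv2.inRange(cv2.cvtColor(im,cv2.COLOR_BGR2HSV),(3,200,150),(14,255,255)); 
    k,l,st,ce=cv2.connectedComponentsWithStats(m); 
    for i in range(1,k):
        if st[i,4]>30: print(n,st[i],ce[i])
for uv in((185.3,144.3),(187.3,170)): print("tabtop",ray("top",uv,.091).round(4))
c=ray("top",(174/4+175,66/4+112),.075);print("plunger",c.round(4),proj("side",c))
for u,v in ((203,243),(251,244),(282,225),(336,226)): print(ray("top",(u,v),.034).round(3))
y=np.array([-0.0194,.3025]);y/=np.hypot(*y);x=np.array([y[1],-y[0]])
fr=(np.array([.6044,-.1288])+[.585,.1737])/2; print("centre from front edge",fr+.05*x,"pk in rack",[(float((p[:2]-fr-.05*x)@x),float((p[:2]-fr-.05*x)@y)) for p in(p1,p2)])
E
```

```text
white [162.4 268.6] 8.5 161.83854166666666 268.3385416666667 [0.4462 0.212  0.035 ] [261.7 260.7]
red [226.5 272. ] 7.2 226.45751633986927 272.16339869281046 [0.4382 0.1009 0.032 ] [294.1 231.5]
blue [292.3 265.6] 8.7 292.34703196347033 265.5525114155251 [ 0.4469 -0.0136  0.038 ] [312.3 201.5]
pk [ 0.6313 -0.0616  0.016 ] [ 0.6281 -0.012   0.016 ] 0.04961208640818611 [237.06430579 184.92297617] [227.14033256 193.64341347]
top [184 145   5  25  87] [185.87356322 157.22988506]
top [190 150   4  22  68] [191.41176471 160.67647059]
tabtop [0.6525 0.1651 0.091 ]
tabtop [0.608  0.1616 0.091 ]
plunger [0.684  0.1098 0.075 ] [167.92883674 182.42183095]
[0.489 0.141 0.034]
[0.486 0.057 0.034]
[0.518 0.002 0.034]
[ 0.515 -0.093  0.034]
centre from front edge [0.64459749 0.02565004] pk in rack [(-0.01883352363875996, -0.08618013345102037), (-0.01883358033795558, -0.03656804704286666)]
```

```bash
python3 -m jog '[[[0.307,-0.381,0,0,0,-71,90],[0.307,-0.381,0,0,0,-71,90],[0.307,-0.381,0,0,0,-71,90],[0.307,-0.381,0,0,0,-71,90],[0.307,-0.381,0,0,0,-71,90],[0.307,-0.381,0,0,0,-71,90],[0.307,-0.381,0,0,0,-71,90],[0.307,-0.381,0,0,0,-71,90],[0.307,-0.381,0,0,0,-71,90],[0.307,-0.381,0,0,0,-71,90]]]'
python3 - <<'E'
from h import *
o=bot.get_obs(); print(o["clock"],o["eef_pos"],o["tool_rot"],o["grip_width"],bot.tip_extent)
E
```

```text
clock: 0.93
eef_pos: [0.3934, 0.156, 0.2017]
tool_rot: [0.686, 0.728, -0.0, -0.0]
ft_force: [0.3, 1.2, -0.9]
grip_width: 0.0554
0.9333 [0.39335094 0.15602331 0.2016799 ] [ 6.85664726e-01  7.27917489e-01 -6.02941597e-05 -9.11467773e-05] 0.055393620612976764 0.008
```

```bash
python3 -m jog '[[[0,0,0,0,0,0,90],[0,0,0,0,0,0,90],[0,0,0,0,0,0,90]]]'
python3 - <<'E'
from h import *
o=bot.get_obs();m=bot.camera_model("wrist"); im=bot.camera("wrist"); cv2.imwrite("pics/w1.png",im); print(o["eef_pos"])
p=ray("top",(226.5,272),.032); print(proj("wrist",p,m)); print(np.round(m["T"],3).tolist(),m["K"])
E
```

```text
clock: 1.18
eef_pos: [0.3923, 0.1578, 0.2014]
tool_rot: [0.684, 0.73, -0.001, -0.001]
ft_force: [0.1, 0.2, 0.3]
grip_width: 0.0551
[0.39225476 0.15782411 0.20137324]
[289.60335869 221.78916361]
[[0.998, 0.064, 0.017, 0.389], [0.066, -0.96, -0.271, 0.226], [-0.001, 0.272, -0.962, 0.374], [0.0, 0.0, 0.0, 1.0]] [[340.95781533   0.         250.51296609]
 [  0.         340.95781533 193.01667032]
 [  0.           0.           1.        ]]
```

View pics/w1.png

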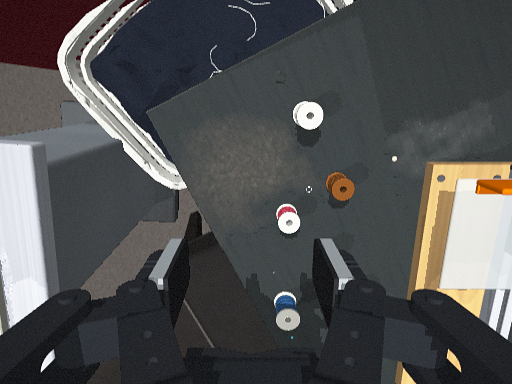

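```bash
python3 -m jog '[[[0.0458,-0.0573,-0.03,0,0,0,90],[0.0458,-0.0573,-0.06,0,0,0,90],[0.0458,-0.0573,-0.09,0,0,0,90],[0.0458,-0.0573,-0.09,0,0,0,90],[0.0458,-0.0573,-0.12,0,0,0,90],[0.0458,-0.0573,-0.15,0,0,0,90],[0.0458,-0.0573,-0.17,0,0,0,90],[0.0458,-0.0573,-0.179,0,0,0,90],[0.0458,-0.0573,-0.179,0,0,0,90],[0.0458,-0.0573,-0.179,0,0,0,90]]]'
python3 -m jog '[[[0,0,0,0,0,0,200],[0,0,0,0,0,0,200],[0,0,0,0,0,0,200],[0,0,0,0,0,0,200],[0,0,0,0,0,0,200],[0,0,0,0,0,0,200],[0,0,0,0,0,0,200],[0,0,0,0,0,0,200]]]'
```

```text
clock: 2.07
eef_pos: [0.4388, 0.102, 0.0239]
tool_rot: [0.683, 0.731, 0.0, 0.0]
ft_force: [1.1, 0.5, 0.1]
grip_width: 0.0547
clock: 2.73
eef_pos: [0.4385, 0.1006, 0.0228]
tool_rot: [0.684, 0.73, -0.0, -0.0]
ft_force: [0.3, 0.2, 0.3]
grip_width: 0.0184
```

```bash
python3 -m jog '[[[0,0,0,0,0,0,255],[0,0,0,0,0,0,255],[0,0,0,0,0,0,255],[0,0,0,0,0,0,255]]]'
python3 - <<'E'
from h import *
im=bot.camera("wrist"); cv2.imwrite("pics/w2.png",im[130:384,130:400])
E
```

```text
clock: 3.07
eef_pos: [0.4385, 0.1007, 0.0227]
tool_rot: [0.683, 0.73, -0.0, -0.0]
ft_force: [-0.4, 0.2, 0.9]
grip_width: -0.0001
```

View pics/w2.png

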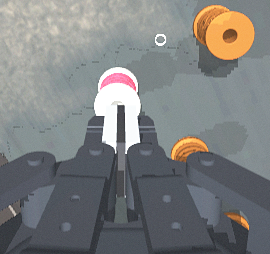

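```bash
python3 - <<'E'
from h import *
m=bot.camera_model("wrist"); o=bot.get_obs()
print(ray("wrist",(247,227),.032,m), ray("wrist",(247,227),.027,m), proj("wrist",o["eef_pos"],m), np.round(m["T"],3).tolist())
im=bot.camera("side"); a=cv2.resize(im[190:300,220:350],None,fx=4,fy=4,interpolation=cv2.INTER_CUBIC);cv2.imwrite("pics/s2.png",a)
E
```

```text
[0.43704411 0.10502054 0.032     ] [0.43711963 0.1030555  0.027     ] [249.41767611 228.36572755] [[0.998, 0.064, 0.018, 0.435], [0.066, -0.96, -0.271, 0.169], [0.0, 0.272, -0.962, 0.195], [0.0, 0.0, 0.0, 1.0]]
```

View pics/s2.png

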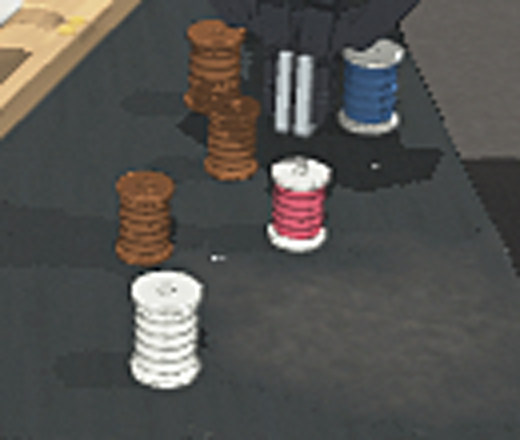

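```bash
python3 - <<'E'
from h import *
for p in ((.4385,.1006,.015),(.4385,.1006,.03),(.4385,.1006,.045),(.4385,.08,.015),(.4385,.06,.015),(.4385,.07,.015),(.4385,.105,.032),(.4385,.105,.0)): print(p,proj("side",p).round(1))
im=cv2.imread("pics/s2.png"); t=bot.camera("top"); cv2.imwrite("pics/t2.png",cv2.resize(t[205:305,150:330],None,fx=4,fy=4,interpolation=cv2.INTER_CUBIC))
s=bot.camera("side"); hsv=cv2.cvtColor(s,cv2.COLOR_BGR2HSV); m=cv2.inRange(hsv,(165,100,80),(180,255,255));m[:215]=0;m[260:]=0;m[:,:275]=0;m[:,310:]=0;r=cv2.boundingRect(m);print("red now",r)
s=cv2.imread("pics/side0.png");hsv=cv2.cvtColor(s,cv2.COLOR_BGR2HSV); m=cv2.inRange(hsv,(165,100,80),(180,255,255));m[:215]=0;m[260:]=0;m[:,:275]=0;m[:,310:]=0;r=cv2.boundingRect(m);print("red before",r)
E
```

```text
(0.4385, 0.1006, 0.015) [293.4 240.3]
(0.4385, 0.1006, 0.03) [293.9 232.5]
(0.4385, 0.1006, 0.045) [294.4 224.5]
(0.4385, 0.08, 0.015) [297.8 235. ]
(0.4385, 0.06, 0.015) [301.9 230. ]
(0.4385, 0.07, 0.015) [299.9 232.5]
(0.4385, 0.105, 0.032) [293.  232.6]
(0.4385, 0.105, 0.0) [292.  249.2]
red now (288, 237, 13, 13)
red before (288, 236, 13, 14)
```

View pics/t2.png

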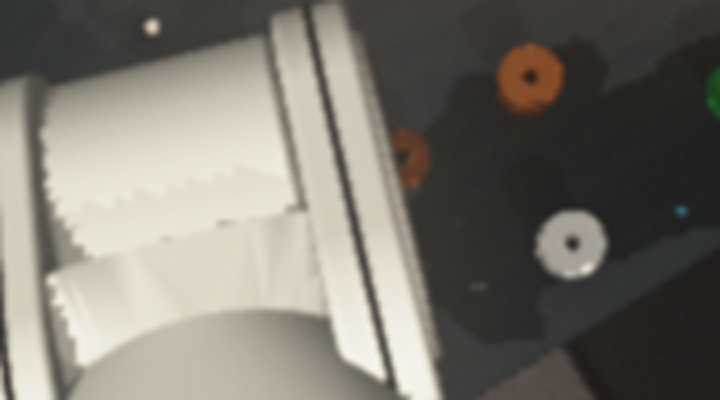

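```bash
cat > chk.py <<'E'
import sys,numpy as np
from workcell import bot
o=bot.get_obs(); f=np.array(o["ft_force"]); ax={"x":0,"y":1,"z":2}[sys.argv[1]]
print("  F",f.round(1),"pos",np.round(o["eef_pos"],4),"w",round(o["grip_width"],4)); sys.exit(abs(f[ax])>float(sys.argv[2]))
E
J="python3 -m jog"
$J '[[[0,0,0,0,0,0,153],[0,0,0,0,0,0,153],[0,0,0,0,0,0,153],[0,0,0,0,0,0,153],[0,0,0,0,0,0,153]]]' >/dev/null && python3 chk.py z 4 &&
$J '[[[0,0,-0.004,0,0,0,153],[0,0,-0.008,0,0,0,153],[0,0,-0.008,0,0,0,153]]]' >/dev/null && python3 chk.py z 4 &&
$J '[[[0,0,-0.004,0,0,0,153],[0,0,-0.004,0,0,0,153]]]' >/dev/null && python3 chk.py z 4 &&
$J '[[[0,0,-0.004,0,0,0,153],[0,0,-0.004,0,0,0,153]]]' >/dev/null && python3 chk.py z 4 &&
$J '[[[0,0,-0.004,0,0,0,153],[0,0,-0.004,0,0,0,153]]]' >/dev/null && python3 chk.py z 4 &&
$J '[[[0,0,-0.004,0,0,0,153],[0,0,-0.004,0,0,0,153]]]' >/dev/null && python3 chk.py z 4
```

```text
F [-1.4 -0.2 -0.4] pos [0.4386 0.1007 0.0228] w 0.0341False
```

```bash
sed -i 's/sys.exit(\(.*\))$/sys.exit(int(\1))/' chk.py; J="python3 -m jog"
$J '[[[0,0,-0.004,0,0,0,153],[0,0,-0.008,0,0,0,153],[0,0,-0.008,0,0,0,153]]]' >/dev/null && python3 chk.py z 4 &&
$J '[[[0,0,-0.004,0,0,0,153],[0,0,-0.004,0,0,0,153]]]' >/dev/null && python3 chk.py z 4 &&
$J '[[[0,0,-0.004,0,0,0,153],[0,0,-0.004,0,0,0,153]]]' >/dev/null && python3 chk.py z 4 &&
$J '[[[0,0,-0.004,0,0,0,153],[0,0,-0.004,0,0,0,153]]]' >/dev/null && python3 chk.py z 4 &&
python3 - <<'E'
from h import *
m=bot.camera_model("wrist"); im=bot.camera("wrist"); s=bot.camera("side")
a=cv2.resize(im[180:330,170:330],None,fx=2.5,fy=2.5,interpolation=cv2.INTER_CUBIC); b=cv2.resize(s[195:265,255:335],None,fx=5,fy=5,interpolation=cv2.INTER_CUBIC)
c=np.zeros((380,800,3),np.uint8); c[:375,:400]=a; c[:350,400:]=b; cv2.imwrite("pics/c3.png",c)
E
```

```text
F [-0.3 -0.7  0.3] pos [0.4378 0.1005 0.0139] w 0.034
  F [-0.6 -0.5 -0.7] pos [0.438  0.1006 0.0101] w 0.034
  F [0.1 0.4 0.8] pos [0.4382 0.1006 0.0062] w 0.0344
  F [-0.2 -0.3  0.2] pos [0.4382 0.1006 0.0022] w 0.034
```

View pics/c3.png

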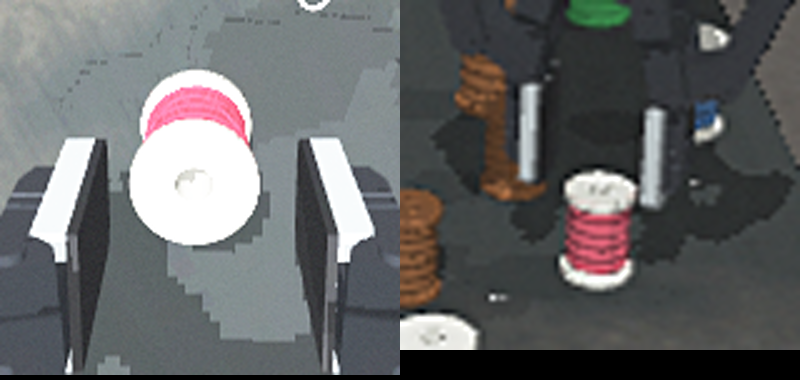

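```bash
python3 - <<'E'
from h import *
def two(a,b):
    A=[];B=[]
    for n,uv in (("wrist",a),("side",b)):
        p=ray(n,uv,0);q=ray(n,uv,.1);d=(q-p)/np.linalg.norm(q-p);P=np.eye(3)-np.outer(d,d);A.append(P);B.append(P@p)
    x=np.linalg.solve(sum(A),sum(B)); return x.round(4),proj("wrist",x).round(1),proj("side",x).round(1)
# wrist: right in image = +x ; side: right = -x
print(two((211,236),(305,236.4)),two((290,236),(280.4,231)))
print("spool top",ray("wrist",(248,180+184/2.5),.032), ray("side",(255+200/5,195+188/5),.032))
print(bot.get_obs()["eef_pos"])
E
```

```text
(array([0.4188, 0.1054, 0.0296]), array([207.5, 237.8]), array([303.9, 236.7])) (array([0.4574, 0.1107, 0.0328]), array([292.9, 235.1]), array([281.2, 231. ]))
spool top [0.43786937 0.09992143 0.032     ] [0.43547096 0.10359331 0.032     ]
[0.43841663 0.1006604  0.0026219 ]
```

```bash
J="python3 -m jog"
$J '[[[0,0,-0.004,0,0,0,153],[0,0,-0.004,0,0,0,153]]]' >/dev/null && python3 chk.py z 4 &&
$J '[[[0,0,-0.004,0,0,0,153],[0,0,-0.004,0,0,0,153]]]' >/dev/null && python3 chk.py z 4 &&
$J '[[[0,0,-0.004,0,0,0,153],[0,0,-0.004,0,0,0,153]]]' >/dev/null && python3 chk.py z 4 &&
$J '[[[0,0,-0.004,0,0,0,153],[0,0,-0.006,0,0,0,153],[0,0,-0.006,0,0,0,153]]]' >/dev/null && python3 chk.py z 4 &&
$J '[[[0,0,0,0,0,0,220],[0,0,0,0,0,0,220],[0,0,0,0,0,0,220],[0,0,0,0,0,0,220],[0,0,0,0,0,0,220],[0,0,0,0,0,0,220]]]' >/dev/null ; python3 chk.py z 4
```

```text
F [-0.1 -0.9 -0.3] pos [ 0.4383  0.1006 -0.0017] w 0.0346
  F [-0.  -0.9 -0.2] pos [ 0.4381  0.1006 -0.0058] w 0.034
  F [ 0.6 -0.1  0.2] pos [ 0.4381  0.1006 -0.0098] w 0.0343
  F [-0.5  0.6  1.3] pos [ 0.4381  0.1006 -0.0157] w 0.0346
  F [0.1 0.1 0.1] pos [ 0.4387  0.1007 -0.0151] w 0.0217
```

```bash
J="python3 -m jog"
$J '[[[0,0,0.03,0,0,0,220],[0,0,0.06,0,0,0,220],[0,0,0.08,0,0,0,220],[0.03,-0.025,0.08,0,0,0,220],[0.06,-0.05,0.08,0,0,0,220],[0.09,-0.076,0.08,0,0,0,220],[0.12,-0.101,0.08,0,0,0,220],[0.15,-0.126,0.08,0,0,0,220],[0.18,-0.152,0.08,0,0,0,220],[0.1928,-0.1622,0.08,0,0,0,220]]]'
$J '[[[0,0,0,0,0,0,220],[0,0,0,0,0,0,220],[0,0,0,0,0,0,220]]]'
python3 - <<'E'
from h import *
m=bot.camera_model("wrist"); im=bot.camera("wrist"); o=bot.get_obs(); s=bot.camera("side")
a=cv2.resize(im[130:330,150:350],None,fx=2,fy=2,interpolation=cv2.INTER_CUBIC); b=cv2.resize(s[130:230,190:290],None,fx=4,fy=4,interpolation=cv2.INTER_CUBIC)
c=np.hstack([a,b]); cv2.imwrite("pics/c4.png",c); cv2.imwrite("pics/w4.png",im)
print(o["eef_pos"],proj("wrist",(.6313,-.0616,.016),m),proj("wrist",(.6281,-.012,.016),m),proj("wrist",np.array(o["eef_pos"])+[0,0,.038],m))
E
```

```text
clock: 6.62
eef_pos: [0.6349, -0.0654, 0.0645]
tool_rot: [0.685, 0.729, 0.0, 0.002]
ft_force: [-0.4, 0.3, 0.4]
grip_width: 0.0213
clock: 6.87
eef_pos: [0.6301, -0.0609, 0.0642]
tool_rot: [0.683, 0.73, -0.001, -0.001]
ft_force: [0.2, -0.2, -0.6]
grip_width: 0.0216
[ 0.62998902 -0.06050921  0.06443783] [251.56078255 203.09393996] [251.79723313 128.72355641] [248.8903927  260.35612472]
```

View pics/c4.png

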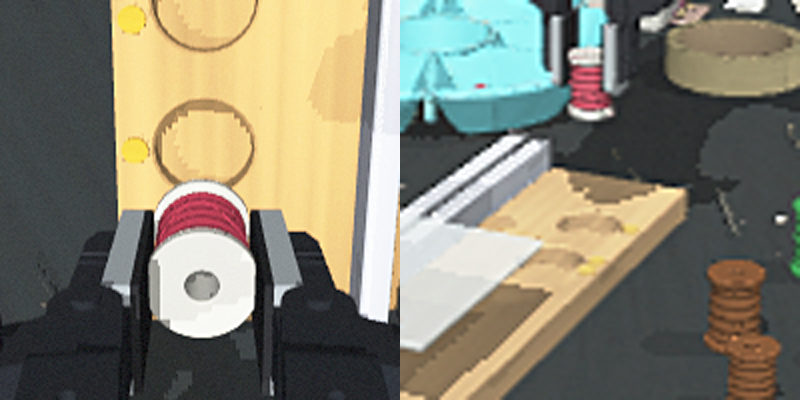

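```bash
python3 - <<'E'
from h import *
print(ray("wrist",(251.5,272.5),.112),ray("wrist",(252.5,202.5),.016),ray("wrist",(252.5,136),.016),bot.get_obs()["eef_pos"])
E
```

```text
[ 0.63119934 -0.06077683  0.112     ] [ 0.63203464 -0.06079843  0.016     ] [ 0.62893683 -0.01611471  0.016     ] [ 0.6301424  -0.06038426  0.0647359 ]
```

```bash
J="python3 -m jog"
$J '[[[0.0005,-0.0004,-0.02,0,0,0,220],[0.0005,-0.0004,-0.035,0,0,0,220],[0.0005,-0.0004,-0.05,0,0,0,220],[0.0005,-0.0004,-0.056,0,0,0,220],[0.0005,-0.0004,-0.056,0,0,0,220]]]' >/dev/null && python3 chk.py z 5 &&
$J '[[[0,0,-0.004,0,0,0,220],[0,0,-0.006,0,0,0,220],[0,0,-0.006,0,0,0,220]]]' >/dev/null && python3 chk.py z 5 &&
$J '[[[0,0,-0.004,0,0,0,220],[0,0,-0.006,0,0,0,220],[0,0,-0.006,0,0,0,220]]]' >/dev/null && python3 chk.py z 5 &&
$J '[[[0,0,-0.002,0,0,0,220],[0,0,-0.004,0,0,0,220],[0,0,-0.005,0,0,0,220],[0,0,-0.005,0,0,0,220]]]' >/dev/null ; python3 chk.py z 5
```

```text
F [-0.7  0.5  0. ] pos [ 0.6296 -0.0608  0.0072] w 0.0214
  F [0.7 0.1 0.1] pos [ 0.6322 -0.0617  0.0034] w 0.0216
  F [ 0.1 -0.3  0.1] pos [ 0.6316 -0.0619 -0.0035] w 0.0217
  F [-0.6  0.  -0.7] pos [ 0.6316 -0.0619 -0.0086] w 0.0213
```

Inside at floor height. Release (to about 40 mm), then rise.

```bash
J="python3 -m jog"
$J '[[[0,0,0,0,0,0,150],[0,0,0,0,0,0,135],[0,0,0,0,0,0,135],[0,0,0,0,0,0,135],[0,0,0.03,0,0,0,135],[0,0,0.06,0,0,0,135],[0,0,0.08,0,0,0,135],[0,0.03,0.09,0,0,0,135],[0,0.03,0.09,0,0,0,135]]]'
python3 - <<'E'
from h import *
m=bot.camera_model("wrist"); im=bot.camera("wrist"); cv2.imwrite("pics/w5.png",cv2.resize(im[100:384,100:400],None,fx=2,fy=2))
print(bot.get_obs()["eef_pos"],proj("wrist",(.6317,-.0612,.038),m),proj("wrist",(.6317,-.0612,.006),m))
E
```

```text
clock: 8.97
eef_pos: [0.6345, -0.0285, 0.0859]
tool_rot: [0.682, 0.731, 0.003, 0.002]
ft_force: [0.3, 0.2, -0.7]
grip_width: 0.04
[ 0.63343309 -0.03002805  0.08415212] [241.99089466 246.36922436] [242.66604803 229.37213988]
```

View pics/w5.png

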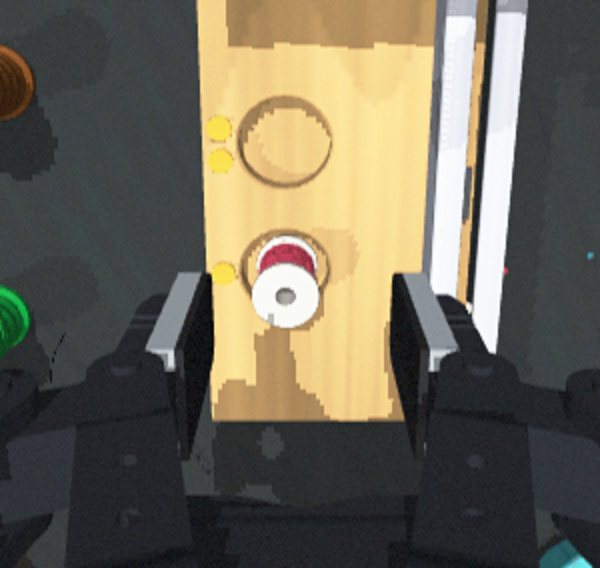

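```bash
J="python3 -m jog"
$J '[[[-0.04,0.005,0,0,0,0,135],[-0.08,0.01,0,0,0,0,135],[-0.12,0.014,0,0,0,0,125],[-0.15,0.016,0,0,0,0,125],[-0.175,0.018,0,0,0,0,125],[-0.185,0.018,0,0,0,0,125],[-0.185,0.018,0,0,0,0,125],[-0.185,0.018,0,0,0,0,125],[-0.185,0.018,0,0,0,0,125]]]'
python3 - <<'E'
from h import *
m=bot.camera_model("wrist"); im=bot.camera("wrist"); cv2.imwrite("pics/w6.png",im); o=bot.get_obs()
c=proj("wrist",(.4469,-.0136,.038),m); u,v=c.round().astype(int)
hsv=cv2.cvtColor(im,cv2.COLOR_BGR2HSV); w=cv2.inRange(hsv,(0,0,140),(180,50,255)); k=np.zeros_like(w); k[v-35:v+35,u-35:u+35]=w[v-35:v+35,u-35:u+35]
n,l,st,ce=cv2.connectedComponentsWithStats(k)
for i in range(1,n):
    if st[i,4]>60: print(st[i],ce[i],ray("wrist",ce[i],.038,m).round(4))
b=cv2.inRange(hsv,(100,100,40),(125,255,255)); print("blue",cv2.boundingRect(b)); print(c,o["eef_pos"],o["grip_width"])
E
```

```text
clock: 9.77
eef_pos: [0.449, -0.0142, 0.0821]
tool_rot: [0.684, 0.73, 0.001, 0.001]
ft_force: [0.6, -0.1, 0.2]
grip_width: 0.0437
[ 225  174   42   52 1489] [245.66487576 202.00738751] [ 0.4464 -0.0132  0.038 ]
blue (12, 0, 457, 372)
[246.40344748 202.69557936] [ 0.44895326 -0.01413531  0.08202853] 0.04350005051308599
```

```bash
J="python3 -m jog"
$J '[[[-0.001,-0.0005,-0.02,0,0,0,125],[-0.001,-0.0005,-0.035,0,0,0,125],[-0.001,-0.0005,-0.05,0,0,0,125],[-0.001,-0.0005,-0.055,0,0,0,125],[-0.001,-0.0005,-0.055,0,0,0,125],[-0.001,-0.0005,-0.055,0,0,0,125]]]' >/dev/null && python3 chk.py z 4
python3 - <<'E'
from h import *
m=bot.camera_model("wrist"); im=bot.camera("wrist"); cv2.imwrite("pics/w7.png",im); o=bot.get_obs()
hsv=cv2.cvtColor(im,cv2.COLOR_BGR2HSV); u,v=proj("wrist",(.4467,-.0145,.038),m).round().astype(int); print(u,v)
w=cv2.inRange(hsv,(0,0,140),(180,50,255)); k=np.zeros_like(w); k[v-45:v+45,u-35:u+35]=w[v-45:v+45,u-35:u+35]
n,l,st,ce=cv2.connectedComponentsWithStats(k)
for i in range(1,n):
    if st[i,4]>60:
        print(st[i],ce[i],ray("wrist",ce[i],.038,m).round(4)); mm=(l==i)
        rows=mm.sum(1); vs=np.nonzero(rows)[0]; print([(int(a),int(rows[a])) for a in vs[::4]])
print(o["eef_pos"])
E
```

```text
F [-0.5  0.2 -0.1] pos [ 0.4466 -0.0145  0.0268] w 0.0437
250 237
[ 222  193   55   71 2602] [249.02075327 233.06456572] [ 0.4463 -0.0126  0.038 ]
[(193, 9), (197, 29), (201, 16), (205, 9), (209, 7), (213, 27), (217, 39), (221, 45), (225, 49), (229, 51), (233, 53), (237, 55), (241, 55), (245, 53), (249, 49), (253, 45), (257, 37), (261, 25)]
[ 0.44694762 -0.01448196  0.02725345]
```

```bash
J="python3 -m jog"
$J '[[[0,-0.0005,-0.01,0,0,0,125],[0,-0.0005,-0.02,0,0,0,125],[0,-0.0005,-0.028,0,0,0,125],[0,-0.0005,-0.028,0,0,0,125]]]' >/dev/null && python3 chk.py z 4 &&
$J '[[[0,0,-0.005,0,0,0,125],[0,0,-0.01,0,0,0,125],[0,0,-0.012,0,0,0,125],[0,0,-0.012,0,0,0,125]]]' >/dev/null && python3 chk.py z 4 &&
$J '[[[0,0,0,0,0,0,210],[0,0,0,0,0,0,210],[0,0,0,0,0,0,210],[0,0,0,0,0,0,210],[0,0,0,0,0,0,210],[0,0,0,0,0,0,210]]]' >/dev/null ; python3 chk.py z 4
```

```text
F [-0.5 -0.2 -0. ] pos [ 0.4454 -0.0149 -0.0018] w 0.0435
  F [-0.1  0.   0.6] pos [ 0.4456 -0.0149 -0.0135] w 0.0437
  F [-0.5  0.3  4.2] pos [ 0.4462 -0.0149 -0.0128] w 0.0256
```

```bash
J="python3 -m jog"
$J '[[[0,0,0.03,0,0,0,210],[0,0,0.06,0,0,0,210],[0,0,0.08,0,0,0,210],[0.035,0.0006,0.08,0,0,0,210],[0.07,0.0012,0.08,0,0,0,210],[0.105,0.0018,0.08,0,0,0,210],[0.14,0.0025,0.08,0,0,0,210],[0.165,0.003,0.08,0,0,0,210],[0.182,0.0032,0.08,0,0,0,210],[0.182,0.0032,0.08,0,0,0,210]]]' >/dev/null
$J '[[[0,0,0,0,0,0,210],[0,0,0,0,0,0,210],[0,0,0,0,0,0,210]]]'
python3 - <<'E'
from h import *
m=bot.camera_model("wrist"); im=bot.camera("wrist"); o=bot.get_obs(); print(o["eef_pos"])
c=proj("wrist",(.6283,-.0117,.016),m); print("pocket2 predicted",c, "top pred",proj("wrist",(.6283,-.0117,.118),m))
a=cv2.resize(im[120:330,150:350],None,fx=3,fy=2.8,interpolation=cv2.INTER_CUBIC); cv2.imwrite("pics/c8.png",a)
E
```

```text
clock: 12.62
eef_pos: [0.6263, -0.0117, 0.0665]
tool_rot: [0.683, 0.73, -0.001, -0.001]
ft_force: [0.6, -1.2, 0.3]
grip_width: 0.0258
[ 0.62653331 -0.01172493  0.06679365]
pocket2 predicted [252.71310941 201.07573615] top pred [253.88220376 276.9691753 ]
```

View pics/c8.png

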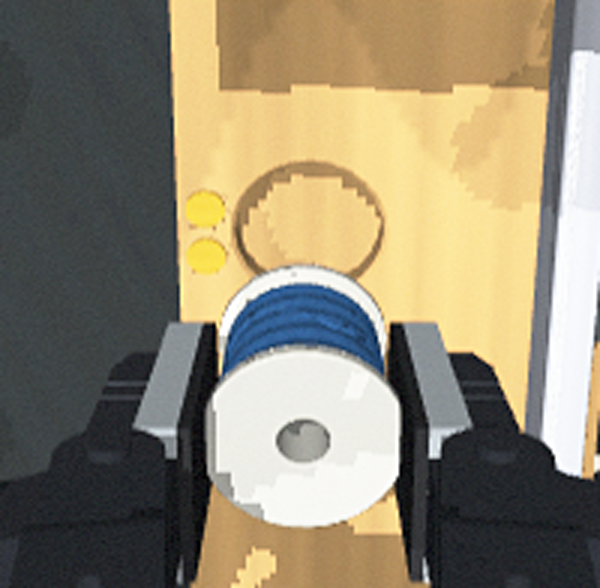

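```bash
J="python3 -m jog"
$J '[[[0.0014,-0.0004,-0.02,0,0,0,210],[0.0014,-0.0004,-0.035,0,0,0,210],[0.0014,-0.0004,-0.05,0,0,0,210],[0.0014,-0.0004,-0.056,0,0,0,210],[0.0014,-0.0004,-0.056,0,0,0,210],[0.0014,-0.0004,-0.056,0,0,0,210]]]' >/dev/null && python3 chk.py z 5 &&
$J '[[[0,0,-0.003,0,0,0,210],[0,0,-0.006,0,0,0,210],[0,0,-0.006,0,0,0,210]]]' >/dev/null && python3 chk.py z 5 &&
$J '[[[0,0,-0.003,0,0,0,210],[0,0,-0.006,0,0,0,210],[0,0,-0.006,0,0,0,210]]]' >/dev/null && python3 chk.py z 5 &&
$J '[[[0,0,-0.002,0,0,0,210],[0,0,-0.004,0,0,0,210],[0,0,-0.005,0,0,0,210],[0,0,-0.005,0,0,0,210]]]' >/dev/null ; python3 chk.py z 5
```

```text
F [ 0.4  0.1 -0.3] pos [ 0.6289 -0.0121  0.0112] w 0.0259
  F [-0.4 -0.1  0.3] pos [ 0.6294 -0.0121  0.005 ] w 0.0258
  F [-0.8 -0.4 -1. ] pos [ 0.6288 -0.0121 -0.0019] w 0.0255
  F [-0.7  0.3 -0.1] pos [ 0.6291 -0.0121 -0.0065] w 0.0254
```

```bash
J="python3 -m jog"
$J '[[[0,0,0,0,0,0,150],[0,0,0,0,0,0,130],[0,0,0,0,0,0,130],[0,0,0,0,0,0,130],[0,0,0.03,0,0,0,130],[0,0,0.06,0,0,0,130],[0,0,0.09,0,0,0,130],[0,0,0.115,0,0,0,130],[0,0,0.115,0,0,0,130],[0,0,0.115,0,0,0,130]]]' >/dev/null; python3 chk.py z 5
python3 - <<'E'
from h import *
m=bot.camera_model("wrist"); im=bot.camera("wrist"); cv2.imwrite("pics/w9.png",im)
hsv=cv2.cvtColor(im,cv2.COLOR_BGR2HSV); w=cv2.inRange(hsv,(0,0,130),(180,50,255))
for n,p in (("blue",(.6288,-.0121,.044)),("red",(.6317,-.0615,.038))):
    u,v=proj("wrist",p,m).round().astype(int); k=np.zeros_like(w); k[max(v-24,0):v+24,u-24:u+24]=w[max(v-24,0):v+24,u-24:u+24]
    N,l,st,ce=cv2.connectedComponentsWithStats(k); i=1+st[1:,4].argmax(); print(n,(u,v),st[i],ce[i].round(1),ray("wrist",ce[i],p[2],m).round(4))
s=bot.camera("side"); hs=cv2.cvtColor(s,cv2.COLOR_BGR2HSV); m=cv2.inRange(hs,(3,180,120),(14,255,255)); N,l,st,ce=cv2.connectedComponentsWithStats(m); i=1+st[1:,4].argmax(); print("tab side",st[i],ce[i], ray("side",ce[i],.073).round(4))
E
```

```text
F [-0.1  0.1 -0.2] pos [ 0.631  -0.0121  0.1114] w 0.0417
blue (np.int64(246), np.int64(194)) [ 229  170   38   43 1175] [247.5 192.7] [ 0.6297 -0.0111  0.044 ]
red (np.int64(246), np.int64(252)) [232 238  30  30 665] [246.4 252.5] [ 0.632  -0.0617  0.038 ]
tab side [163 187  27  27 452] [174.8340708  201.59070796] [0.6287 0.1683 0.073 ]
```

```bash
J="python3 -m jog"
$J '[[[0,0.035,0,0,0,0,255],[-0.001,0.07,0,0,0,0,255],[-0.001,0.105,0,0,0,0,255],[-0.001,0.14,0,0,0,0,255],[-0.002,0.175,0,0,0,0,255],[-0.002,0.2,0,0,0,0,255],[-0.002,0.215,0,0,0,0,255],[-0.002,0.215,0,0,0,0,255]]]' >/dev/null; python3 chk.py z 5 &&
$J '[[[0,0,-0.02,0,0,0,255],[0,0,-0.04,0,0,0,255],[0,0,-0.06,0,0,0,255],[0,0,-0.075,0,0,0,255],[0,0,-0.075,0,0,0,255],[0,0,-0.075,0,0,0,255]]]' >/dev/null; python3 chk.py z 5
python3 - <<'E'
from h import *
s=bot.camera("side"); w=bot.camera("wrist"); cv2.imwrite("pics/c10.png",np.hstack([cv2.resize(s[130:250,120:240],(480,480),interpolation=cv2.INTER_CUBIC),cv2.resize(w[170:384,150:350],(320,480))]))
E
```

```text
F [-0.5  0.5  1. ] pos [0.6259 0.2061 0.1067] w 0.0001
  F [0.8 0.1 1.4] pos [0.626  0.201  0.0321] w -0.0
```

View pics/c10.png

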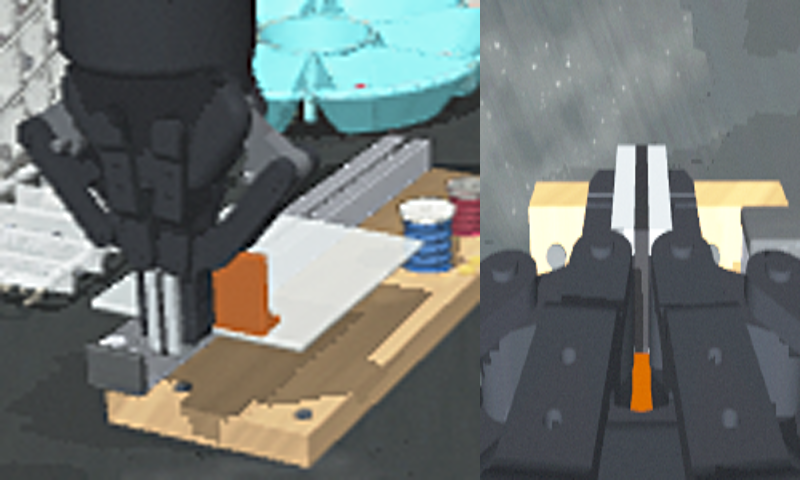

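```bash
J="python3 -m jog"
$J '[[[0.0003,-0.005,0,0,0,0,255],[0.0006,-0.01,0,0,0,0,255],[0.0009,-0.014,0,0,0,0,255],[0.0011,-0.017,0,0,0,0,255],[0.0012,-0.019,0,0,0,0,255],[0.0013,-0.021,0,0,0,0,255],[0.0015,-0.023,0,0,0,0,255],[0.0016,-0.025,0,0,0,0,255],[0.0017,-0.027,0,0,0,0,255],[0.0019,-0.029,0,0,0,0,255]]]' >/dev/null; python3 chk.py y 8 &&
$J '[[[0.0002,-0.003,0,0,0,0,255],[0.0004,-0.006,0,0,0,0,255],[0.0006,-0.009,0,0,0,0,255],[0.0008,-0.012,0,0,0,0,255],[0.001,-0.015,0,0,0,0,255],[0.0012,-0.018,0,0,0,0,255],[0.0013,-0.021,0,0,0,0,255],[0.0015,-0.024,0,0,0,0,255],[0.0017,-0.027,0,0,0,0,255],[0.0019,-0.03,0,0,0,0,255]]]' >/dev/null; python3 chk.py y 8
python3 - <<'E'
from h import *
s=bot.camera("side"); hs=cv2.cvtColor(s,cv2.COLOR_BGR2HSV); m=cv2.inRange(hs,(3,180,120),(14,255,255)); N,l,st,ce=cv2.connectedComponentsWithStats(m); i=1+st[1:,4].argmax(); print("tab side",st[i],ce[i], ray("side",ce[i],.073).round(4), bot.get_obs()["clock"])
E
```

```text
F [-1.3  4.7  1.5] pos [0.629  0.1754 0.0338] w 0.0001
  F [-1.8  4.8  0.5] pos [0.6311 0.1436 0.0339] w 0.0001
tab side [185 186  14  20 130] [192.47692308 196.99230769] [0.6127 0.1388 0.073 ] 17.9167
```

```bash
J="python3 -m jog"
$J '[[[0.0002,-0.003,0,0,0,0,255],[0.0004,-0.006,0,0,0,0,255],[0.0006,-0.009,0,0,0,0,255],[0.0008,-0.012,0,0,0,0,255],[0.001,-0.015,0,0,0,0,255],[0.0012,-0.018,0,0,0,0,255],[0.0013,-0.021,0,0,0,0,255],[0.0015,-0.024,0,0,0,0,255],[0.0017,-0.027,0,0,0,0,255],[0.0019,-0.03,0,0,0,0,255]]]' >/dev/null; python3 chk.py y 8 &&
$J '[[[0.0002,-0.003,0,0,0,0,255],[0.0004,-0.006,0,0,0,0,255],[0.0006,-0.009,0,0,0,0,255],[0.0008,-0.012,0,0,0,0,255],[0.001,-0.015,0,0,0,0,255],[0.0012,-0.018,0,0,0,0,255],[0.0013,-0.021,0,0,0,0,255],[0.0015,-0.024,0,0,0,0,255],[0.0017,-0.027,0,0,0,0,255],[0.0019,-0.03,0,0,0,0,255]]]' >/dev/null; python3 chk.py y 8 &&
$J '[[[0.0001,-0.002,0,0,0,0,255],[0.0003,-0.004,0,0,0,0,255],[0.0004,-0.006,0,0,0,0,255],[0.0005,-0.008,0,0,0,0,255],[0.0006,-0.009,0,0,0,0,255],[0.0006,-0.01,0,0,0,0,255]]]' >/dev/null; python3 chk.py y 8
python3 - <<'E'
from h import *
t=bot.camera("top"); cv2.imwrite("pics/t11.png",t); hs=cv2.cvtColor(t,cv2.COLOR_BGR2HSV); m=cv2.inRange(hs,(3,200,150),(14,255,255)); print(cv2.boundingRect(m))
E
```

```text
F [-0.6  4.4  1.9] pos [0.633  0.1136 0.0338] w 0.0
  F [0.4 3.3 2.6] pos [0.6349 0.0836 0.0338] w 0.0003
  F [-0.2  2.7  2.1] pos [0.6356 0.0736 0.0339] w -0.0
(0, 0, 0, 0)
```

```bash
J="python3 -m jog"
g(){ python3 chk.py y 6.5; }
$J '[[[0.0001,-0.001,0,0,0,0,255],[0.0001,-0.002,0,0,0,0,255],[0.0002,-0.003,0,0,0,0,255]]]' >/dev/null; g &&
$J '[[[0.0001,-0.001,0,0,0,0,255],[0.0001,-0.002,0,0,0,0,255],[0.0002,-0.003,0,0,0,0,255]]]' >/dev/null && g &&
$J '[[[0,-0.0008,0,0,0,0,255],[0.0001,-0.0016,0,0,0,0,255]]]' >/dev/null && g &&
$J '[[[0,-0.0008,0,0,0,0,255],[0.0001,-0.0016,0,0,0,0,255]]]' >/dev/null && g &&
$J '[[[0,-0.0008,0,0,0,0,255],[0.0001,-0.0016,0,0,0,0,255]]]' >/dev/null && g &&
$J '[[[0,-0.0008,0,0,0,0,255],[0.0001,-0.0016,0,0,0,0,255]]]' >/dev/null && g &&
$J '[[[0,-0.0008,0,0,0,0,255],[0.0001,-0.0016,0,0,0,0,255]]]' >/dev/null && g &&
$J '[[[0,-0.0008,0,0,0,0,255],[0.0001,-0.0016,0,0,0,0,255]]]' >/dev/null && g &&
$J '[[[0,-0.0008,0,0,0,0,255],[0.0001,-0.0016,0,0,0,0,255]]]' >/dev/null && g &&
$J '[[[0,-0.0008,0,0,0,0,255],[0.0001,-0.0016,0,0,0,0,255]]]' >/dev/null && g &&
$J '[[[0,-0.0008,0,0,0,0,255],[0.0001,-0.0016,0,0,0,0,255]]]' >/dev/null && g &&
$J '[[[0,-0.0008,0,0,0,0,255],[0.0001,-0.0016,0,0,0,0,255]]]' >/dev/null && g &&
$J '[[[0,-0.0008,0,0,0,0,255],[0.0001,-0.0016,0,0,0,0,255]]]' >/dev/null && g
```

```text
F [-0.5  3.9  2.8] pos [0.6357 0.0709 0.0338] w -0.0004
  F [0.5 2.3 1.5] pos [0.6359 0.0679 0.0338] w -0.0
  F [0.4 2.4 1.6] pos [0.636  0.0662 0.0338] w -0.0001
  F [1.3 3.7 1.8] pos [0.6361 0.0646 0.0338] w -0.0003
  F [1.  3.3 2.1] pos [0.6363 0.063  0.0338] w -0.0003
  F [-0.1  3.2  2.1] pos [0.6363 0.0614 0.0338] w 0.0001
  F [0.  3.6 1.8] pos [0.6364 0.0598 0.0338] w -0.0001
  F [0.4 3.  2.3] pos [0.6365 0.0582 0.0338] w -0.0003
  F [0.7 2.8 1.2] pos [0.6366 0.0566 0.0338] w 0.0
  F [1.8 2.7 0.7] pos [0.6367 0.055  0.0338] w -0.0001
  F [0.6 2.2 1.3] pos [0.6367 0.0531 0.0337] w 0.0003
  F [0.7 1.8 1. ] pos [0.6366 0.0514 0.0336] w -0.0001
  F [0.  0.5 0.2] pos [0.6364 0.0495 0.0334] w 0.0004
```

```bash
J="python3 -m jog"
g(){ python3 chk.py y 7; }
$J '[[[0,-0.0005,0,0,0,0,255],[0.0001,-0.001,0,0,0,0,255]]]' >/dev/null; g &&
$J '[[[0,-0.0005,0,0,0,0,255],[0.0001,-0.001,0,0,0,0,255]]]' >/dev/null && g &&
$J '[[[0,-0.0005,0,0,0,0,255],[0.0001,-0.001,0,0,0,0,255]]]' >/dev/null && g &&
$J '[[[0,-0.0005,0,0,0,0,255],[0.0001,-0.001,0,0,0,0,255]]]' >/dev/null && g &&
$J '[[[0,-0.0005,0,0,0,0,255],[0.0001,-0.001,0,0,0,0,255]]]' >/dev/null && g &&
$J '[[[0,-0.0005,0,0,0,0,255],[0.0001,-0.001,0,0,0,0,255]]]' >/dev/null && g
python3 - <<'E'
from h import *
print(bot.get_obs()["clock"])
for n in ("top","side","wrist"): cv2.imwrite(f"pics/n_{n}.png",bot.camera(n))
E
```

```text
F [-0.5  0.7  0.3] pos [0.6366 0.0486 0.0334] w -0.0002
  F [ 0.4 -0.3  0.2] pos [0.637  0.0479 0.0336] w 0.0
  F [-0.2  1.2 -0.7] pos [0.6372 0.0472 0.0338] w 0.0004
  F [ 0.5  0.1 -0. ] pos [0.6374 0.0463 0.0338] w 0.0001
  F [-0.5  0.5 -0.1] pos [0.6374 0.0452 0.0338] w -0.0004
  F [-0.4 -0.1 -1. ] pos [0.6376 0.0443 0.0338] w 0.0002
23.4667
```

```bash
J="python3 -m jog"
g(){ python3 chk.py y 4; }
$J '[[[0,-0.0005,0,0,0,0,255],[0.0001,-0.001,0,0,0,0,255]]]' >/dev/null; g &&
$J '[[[0,-0.0005,0,0,0,0,255],[0.0001,-0.001,0,0,0,0,255]]]' >/dev/null && g &&
$J '[[[0,-0.0005,0,0,0,0,255],[0.0001,-0.001,0,0,0,0,255]]]' >/dev/null && g &&
$J '[[[0,-0.0005,0,0,0,0,255],[0.0001,-0.001,0,0,0,0,255]]]' >/dev/null && g &&
$J '[[[0,-0.0005,0,0,0,0,255],[0.0001,-0.001,0,0,0,0,255]]]' >/dev/null && g &&
$J '[[[0,-0.0005,0,0,0,0,255],[0.0001,-0.001,0,0,0,0,255]]]' >/dev/null && g
python3 - <<'E'
from h import *
# orange blobs in the pictures taken at the drop, and plunger region guess
for n in ("top","side"):
    im=cv2.imread(f"pics/n_{n}.png"); hs=cv2.cvtColor(im,cv2.COLOR_BGR2HSV); m=cv2.inRange(hs,(3,150,100),(16,255,255)); N,l,st,ce=cv2.connectedComponentsWithStats(m)
    for i in range(1,N):
        if st[i,4]>3: print(n,st[i],ce[i].round(1))
for k in (.11,.13,.135):
    p=np.array([.684+.064*k,.1098-.998*k,.075]); print(k,proj("top",p).round(1),proj("side",p).round(1))
im=cv2.imread("pics/side0.png"); hs=cv2.cvtColor(im,cv2.COLOR_BGR2HSV); m=cv2.inRange(hs,(3,150,100),(16,255,255)); print("side0 near plunger",cv2.boundingRect(m[165:195,150:185]), [c.tolist() for c in hs[180:192,168]])
E
```

```text
F [-0.1  0.7 -0.9] pos [0.6377 0.0433 0.0338] w -0.0001
  F [ 0.6 -0.7 -0.1] pos [0.6378 0.0423 0.0338] w 0.0002
  F [-0.4  3.5  0.9] pos [0.6378 0.0419 0.0339] w 0.0
  F [-1.7  6.6 -0.1] pos [0.6378 0.0417 0.0339] w 0.0
top [198 238   4  10  31] [199.6 242.5]
side [211 166  13  19 130] [218.  176.4]
side [271 195   6   2   7] [273.6 195.4]
side [268 196   2   4   4] [268.2 197.5]
side [278 196   3   4   8] [279.1 197.6]
side [275 230   9   5  12] [279.8 233. ]
side [253 233   4   2   5] [254.2 233.2]
side [261 234   2   5   5] [261.8 236. ]
side [252 251  11   5  16] [257.5 254.1]
0.11 [281.7 123.4] [196.9 163.2]
0.13 [293.1 122.5] [201.5 160.1]
0.135 [296.  122.3] [202.7 159.3]
side0 near plunger (13, 22, 20, 8) [[84, 18, 72], [84, 28, 46], [116, 11, 192], [111, 8, 219], [113, 9, 219], [105, 16, 221], [104, 45, 199], [11, 187, 224], [12, 193, 240], [12, 176, 191], [13, 171, 233], [17, 171, 254]]
```

```bash
J="python3 -m jog"
$J '[[[0,-0.0005,0,0,0,0,255],[0,-0.0005,0,0,0,0,255]]]' >/dev/null; python3 chk.py y 4
$J '[[[0,0.003,0,0,0,0,255],[0,0.01,0,0,0,0,255],[-0.001,0.03,0,0,0,0,255],[-0.001,0.05,0,0,0,0,255],[-0.001,0.05,0.04,0,0,0,255],[-0.001,0.05,0.08,0,0,0,255],[-0.001,0.06,0.12,0,0,0,255],[-0.03,0.09,0.14,0,0,0,255],[-0.06,0.12,0.14,0,0,0,255],[-0.1,0.14,0.14,0,0,0,255]]]' >/dev/null
$J '[[[-0.04,0.02,0,0,0,0,255],[-0.08,0.05,0,0,0,0,255],[-0.12,0.08,0,0,0,0,255],[-0.16,0.11,0,0,0,0,255],[-0.18,0.13,0,0,0,0,255],[-0.18,0.13,0,0,0,0,255],[-0.18,0.13,0,0,0,0,255]]]'
python3 - <<'E'
from h import *
s=bot.camera("side"); cv2.imwrite("pics/side_f.png",s); t=bot.camera("top"); cv2.imwrite("pics/top_f.png",t)
for n,im in (("top",t),("side",s)):
    hs=cv2.cvtColor(im,cv2.COLOR_BGR2HSV); m=cv2.inRange(hs,(3,150,100),(14,255,255)); N,l,st,ce=cv2.connectedComponentsWithStats(m)
    for i in range(1,N):
        if st[i,4]>3: print(n,st[i],ce[i].round(1))
# plate and spool states
hs=cv2.cvtColor(s,cv2.COLOR_BGR2HSV)
for n,lo,hi in (("red",(165,100,80),(180,255,255)),("blue",(100,120,60),(120,255,255))):
    m=cv2.inRange(hs,lo,hi); m[:150]=0;m[260:]=0;m[:,:190]=0;m[:,330:]=0;print(n,cv2.boundingRect(m),m.astype(bool).sum())
for im,nm in ((cv2.imread("pics/side0.png"),(150,163)),(s,None)):
    pass
print("side0 plunger column"); s0=cv2.imread("pics/side0.png")
E
```

```text
F [-1.5  5.5  0.2] pos [0.6378 0.0417 0.0339] w -0.0002
clock: 25.87
eef_pos: [0.3623, 0.308, 0.1742]
tool_rot: [0.681, 0.732, 0.0, 0.0]
ft_force: [-0.5, 0.0, 0.7]
grip_width: -0.0004
top [263 138   9  28 175] [267.2 152.9]
top [274 216  16  17 187] [281.5 223.8]
top [197 236  14  14 134] [203.2 242.7]
top [244 237  13  13  91] [248.9 242.3]
side [201 165  23  20 355] [211.4 174.5]
side [271 195   5   2   5] [273.  195.2]
side [267 214   3   4   4] [267.8 215.5]
side [275 231   9   4  10] [279.3 233.3]
side [257 233   3   2   4] [258.  233.5]
side [261 234   2   5   6] [261.7 235.8]
side [257 251   6   5  10] [259.6 253.7]
side [252 254   4   2   5] [253.6 254.8]
red (209, 151, 33, 38) 62
blue (221, 187, 12, 11) 101
side0 plunger column
```

```bash
python3 - <<'E'
from h import *
s0=cv2.imread("pics/side0.png"); s=cv2.imread("pics/side_f.png")
k=.1335; 
for nm,im,kk in (("before",s0,0),("after",s,k)):
    for z in (.075,.069): print(nm,z,proj("side",[.684+.064*kk,.1098-.998*kk,z]).round(1))
    u,v=proj("side",[.684+.064*kk,.1098-.998*kk,.07]).round().astype(int)
    hs=cv2.cvtColor(im,cv2.COLOR_BGR2HSV)
    for r in range(v-7,v+12): print(r,' '.join(f"{'*' if (hs[r,c,1]>90 and 3<=hs[r,c,0]<=20) else ' '}{hs[r,c,2]:3d}" for c in range(u-8,u+9)))
print("tab",ray("side",(163+13,187+13),.073),ray("side",(211.5,174.5),.073), ray("top",(264,153),.091),ray("top",(185,157),.091))
print(proj("top",(.6288,-.0117,.044)),bot.get_obs()["clock"])
E
```

```text
before 0.075 [167.9 182.4]
before 0.069 [168.1 185.5]
178  225  241  238  224  215  200  203  220  223  217  211  117   72   74   51   42   67
179  242  237  219  210  198  193  184  113  160  220  219  106   41   46   67   73   73
180  229  215  203  201  204  180  148  111   72   55   85   52   39   43   68   73   67
181  199  192  201  207  191   73   15   22   46   30   34   43   41   66   68   61   47
182  205  210  209  214  193  155  129  173  192  136   69   37   63   66   56   75  247
183  196  180  215  219  219  217  218  217  219  225  244  117   52   45  124  213  224
184   71   45   38  187  219  219  214  216  219  227  231  111   66  240  231  219  214
185   67   30   58  104  179  219  226  226  221  195  161  141  213  224  216  212  213
186   62   77   48   60  157  194  204  207  199  144  129  221  231  219  214  212  212
187   39   45   39   62 *230 *241 *220 *212 *224 *229 *146   97  132  210  217  212  212
188   41   45   81   99 *151 *229 *236 *237 *240 *195 *145   96   87  212  219  214  213
189   45   68   90 *147 *190 *227 *228 *209 *191 *155  106  107   7
[... 1867 characters left out ...]
  136  110   87   92   88 *245 *235 *229 *230 *230 *230 *229 *229 *230 *230
169   58  250  242  157   87   84   80 *242 *235 *229 *228 *228 *230 *229 *230 *229 *229
170  217  227  223  223  185  123  108 *238 *233 *229 *228 *228 *229 *228 *229 *230 *229
171  223  216  212  216  218  226  193 *237 *232 *229 *228 *229 *229 *229 *229 *229 *229
172  214  210  210  211  214  222  189 *234 *231 *229 *229 *229 *229 *230 *229 *228 *229
173  212  211  212  212  212  218  184 *231 *232 *229 *228 *229 *228 *229 *229 *229 *229
tab [0.63057317 0.16214213 0.073     ] [0.63654371 0.03438283 0.073     ] [0.63484774 0.03232896 0.091     ] [0.63048953 0.16552155 0.091     ]
[288.25775235 162.36813098] 25.9667
```

```bash
python3 - <<'E'
from h import *
s=cv2.imread("pics/side_f.png").astype(int);s0=cv2.imread("pics/side0.png").astype(int)
print("white diff",abs(s[255:290,248:275]-s0[255:290,248:275]).mean().round(2), bot.get_obs()["ft_force"])
bot.job_done()
E
```

```text
white diff 3.27 [-0.0933607  -0.3540904   0.34556294]
the job is handed in; nothing more can be done
```

The job is handed in at about 26 s of the 67 s allowed. Red stands in the one-dot pocket, blue in the two-dot pocket, and the keeper is latched; `job_done` gave no verdict.

**What I did**
- I placed the red spool, released it, then placed the blue one.
- I pushed the keeper by its orange tab at about 2 to 5 N. At about 0.13 m the push force fell to zero as the keeper pulled itself ahead.
- On pushing again it held still at about 6 N, which is more than the 3 to 4 N it slides with. I then backed off and moved the arm clear.

**Last checks**
- **Spools in pockets:** before the keeper was closed, the wrist camera put blue about 1 mm and red under 1 mm from the pocket centres. I did not measure them again under the cover.
- **Keeper position:** the top view gives about 0.133 m.
- **Plunger:** in the side view the cap sits about 3 pixels lower relative to the raised prediction, and the orange collar no longer shows. I read this from pixel values, because all 12 picture views were used.
- **White spool:** its patch in the side view is nearly unchanged from the start.

**What disagreed**
- The fingertips were about 28 mm behind the reported TCP, not 8 mm ahead as documented. The first closing on the red spool therefore shut above it, without moving it. I set the grasp heights by camera and force after that.
- Both grips read about 2.4 mm narrower than the spool diameters, which did no harm.

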